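Unclamp a photo block from the pressing jig

ROBOT

A 7-joint arm with a two-finger parallel gripper is mounted at the origin on the work surface. World frame = base frame: x ahead of the robot, y to its left, z up, the work surface at z = 0. Lengths are in m, angles in rad, forces in N, time in s.
With the tool pointing down it reaches from about 0.35 to 0.9 m from the base axis. Payload 8.1 kg.
Tool frame: the origin (TCP) lies at the very end of the fingers, on their centre line; the grasp point (between the pads) lies 19 mm behind it; z points along the fingers, y is the line along which they close (so a half turn about z gives the same grasp; the last joint's range is limited). The gripper opens to 85 mm and grips with 20 to 120 N. Pads are 22 mm wide; open, the fingers measure 114 mm over their backs; the gripper's body (76 mm by 85 mm) begins 54 mm behind the grasp point. The pads swing forward as they close: fully open they stand 13 mm farther back than shut.
Start: joints at [1.026, 0.434, 0.025, 1.573, -0.012, 1.134, -0.075], TCP at [0.267, -0.565, 0.231] pointing down, gripper open.
Joint ranges: [-2.62, 2.62], [-0.44, 2.09], [-1.27, 1.32], [0.08, 2.57], [-1.32, 4.46], [0.12, 2], [-2.74, 2.74]. Speed limits (rad/s): [2.22, 2.22, 3.01, 3.01, 3.14, 3.14, 3.14].

INTERFACE

Orientations are given as a rotation vector (axis times angle).
In Python, from plant import arm gives the robot as it stands. Calls block until the motion is done:
- arm.movep(position, orientation): joint-space move of the TCP to a pose.
- arm.line_to(position, rotation=None, feed=0.15, threshold=None): straight line of the TCP; rotation=None keeps the orientation; feed is the mean speed in m/s. With threshold (N) it stops when the force on the tool has changed by that much, and returns True; else False.
- arm.set_joints(angles): joint-space move.
- arm.set_gripper(opening, squeeze=None): finger opening in m; squeeze is the grip in N (None keeps the last); returns when the fingers have stopped.
- arm.pause(seconds).
- arm.inverse_kinematics(position, orientation): joint angles nearest the present ones, or None.
- arm.state(): the state.
- arm.camera(name): name is "scene" or "top" or "wrist"; returns (picture, depth): 384x512x3 uint8, blue, green, red; 384x512 float32, m along the optical axis (not along the pixel's ray), 0 where there is no reading.
- arm.camera_model(name): a dict with "camera_matrix" (3x3 intrinsics, pixels), "camera_from_world" (4x4, takes a point from world to camera coordinates). Camera axes: x right, y down, z forward; pixel columns grow to the right and rows downward; lengths in m; the calibration is good to about 2 mm. A picture is of the moment at which its call begins: read the wrist's pose just before it. camera_model takes no time and is no camera call; for the wrist camera it gives the pose at the moment of the call.
A pose or a line that the arm cannot do raises arm.Unreachable and nothing moves.
- arm.close_job(): hands the job in; it is judged then, once.
The state is a dict: "time_s": time; "joints": joint angles; "qvel": joint speeds; "joint_efforts": joint torques, N m; "tcp_pos": TCP position; "eef_rot": TCP orientation; "wrist_force": force on the tool from outside, world axes, zero at the start; "ft_torque": the same for the moment, N m; "gripper_width": finger opening in m; "gripper_force": force on a finger pad.
Only numpy, scipy, OpenCV 4.12 (cv2) and the standard library are available. Lean on these libraries where they do the work, as an engineer would, in place of code of your own. Each camera call takes 0.05 s, during which the arm holds its last target. There are 200 camera calls.

TASK

The photo block in the blue pressing jig has set. Push the red pawl lever over so the pawl lifts well clear of the rack and stays up, slide the clamp bar all the way back to its stop while the block stays in its place, then take the block out and set it down (not dropped) flat in the grey tray, picture side up. Leave the pawl up and the bar back, and do not disturb the tape roll, the bottle, the roller or the mug.

Things in the scene. Friction and masses are not known exactly. Their poses are not given: they have to be found in the camera images.
- jig: Fixed blue jig; base 320 x 110 x 12 mm. Origin: centre of the base's underside; x along it, from the fence (wall 60 mm high, inner face at x = -132 mm) to the pawl end; z up. In turn along x, all at y = 0: fence, block, clamp bar with black post, red pawl lever. The block lies on a 32 mm wide bed, top at z = 24 mm, so fingers can reach down both its long sides.
- clamp (a joint): Slide of the aluminium clamp bar, m: 0 = closed on the block, 0.050 = fully back at its stop, moving along jig +x; about 3 N friction, stays where left. Jaw 74 mm wide, 64 mm high, face at jig x = -20 mm at 0, with a lip over the block to x = -34 mm, so the block cannot be lifted out. With the pawl down in its rack the bar moves only about 3 mm.
- post_top (a point): Top centre of the black post on the clamp bar: 16 mm thick (24 mm in the top 8 mm), from 64 to 132 mm above the table; at jig x = -10 mm when the bar is at 0. Push the post along jig +x to slide the bar back.
- pawl (a joint): Hinge of the red pawl, rad: about 0 = down, tooth in the rack; 0.85 = fully up at its stop; from 0.25 the tooth is clear. Axis along jig y through jig x = 105 mm, 42 mm above the table; as it grows the lever's top moves along jig +x and the tooth rises. Stiff hinge (0.07 N m): the pawl stays where it is left.
- pawl_handle (a point): End of the pawl's upright lever (black grip, 16 mm thick along jig x, 22 mm wide), 95 mm from the hinge. At 0 it leans 0.35 rad towards the clamp bar (end at jig x = 72 mm, 131 mm above the table), at 0.85 it leans 0.5 rad the other way (end at jig x = 151 mm, 125 mm high). Push it along jig +x with 1 to 2 N.
- block: Photo block of light wood with a printed white face on top (yellow sun, blue stripe), 110 x 46 x 28 mm (x, y, z), 0.11 to 0.22 kg. Origin: centre of its underside; z up through the picture; x along its length. It starts lying on the jig's bed at jig x = -76 mm, jig y within 3 mm of 0, along jig x, underside 24 mm above the table.
- tray: Fixed open grey tray 180 x 130 x 30 mm (x, y, z) with 5 mm walls (inside 170 x 120 mm). Origin: centre of its underside; x along its length, z up.
- tray_in (a point): Centre of the tray's inner floor, 5 mm above the table.
- tape: Bystander: yellow tape roll lying flat, 68 mm across, 25 mm high; origin centre of underside.
- cleaner: Bystander: standing blue bottle, 56 mm across, 150 mm high; origin centre of underside.
- roller: Bystander: hand roller with black rubber roll and wooden handle, about 150 x 100 x 36 mm, lying on the table; origin under its middle.
- mug: Bystander: white mug, 76 mm across, 90 mm high; origin centre of underside.
Not all that is in view belongs to the job. What is meant by the block is not green or orange, and is the larger of those in its own colour.

How it is judged:
By the outcome, as a careful person would: the job done as asked, in the order asked, and still so for the second after the job is handed in, with the robot touching nothing.
It also fails if it takes over 69 s, if anything falls off the work surface, if the arm or the gripper's body presses on something with over 40 N, if the wrist force passes 120 N, or if a joint passes its speed limit or range.

## Working session

There is one attempt and no reset: what is moved stays moved. The work goes in short steps, each a Python script; the robot and the scene stay as the last script left them, time stands still between calls to the robot, and variables do not carry over. Pictures are saved under pics/ and viewed, at most 10 in all, crops included, and the job is handed in when it is done.

```bash
mkdir -p pics; ls; python3 - <<'E'
from plant import arm
import cv2,numpy as np
for n in("top","scene"):
    p,d=arm.camera(n); np.savez(f"{n}.npz",p=p,d=d,**arm.camera_model(n)); cv2.imwrite(f"pics/{n}.png",p)
    m=arm.camera_model(n); print(n,m["camera_matrix"].tolist(),np.round(m["camera_from_world"],3).tolist())
print(arm.state())
E
```

```text
pics
top [[479.35239346403125, 0.0, 255.12752723300102], [0.0, 479.35239346403125, 191.0427128808855], [0.0, 0.0, 1.0]] [[0.029, -1.0, -0.01, -0.013], [-0.987, -0.027, -0.16, 0.568], [0.16, 0.014, -0.987, 1.373], [0.0, 0.0, 0.0, 1.0]]
scene [[438.11885774142894, 0.0, 261.19665511685764], [0.0, 438.11885774142894, 194.48744231487873], [0.0, 0.0, 1.0]] [[0.31, 0.951, -0.001, -0.183], [0.71, -0.233, -0.665, -0.326], [-0.632, 0.206, -0.747, 1.583], [0.0, 0.0, 0.0, 1.0]]
{'time_s': 0.1, 'joints': array([ 1.02639805,  0.43513086,  0.02493984,  1.57399899, -0.01157204,
        1.13400767, -0.07512583]), 'qvel': array([ 0.00111644, -0.00274106, -0.00091186, -0.00193994,  0.00039568,
        0.00023967,  0.00082781]), 'joint_efforts': array([ 4.53372471e-03, -6.71751237e+01,  1.02826260e+00, -3.16897917e+01,
        1.56646402e-02,  7.22799843e-03, -9.33961678e-05]), 'tcp_pos': array([ 0.26699719, -0.56459924,  0.23062076]), 'eef_rot': array([-3.06397543e+00, -6.87972893e-01,  6.91221108e-04]), 'wrist_force': array([-0.13655327,  1.17140595, -0.3562552 ]), 'ft_torque': array([ 0.00743792,  0.01583363, -0.00824825]), 'gripper_force': 0.0, 'gripper_width': 0.08556067284566886}
```

View pics/top.png

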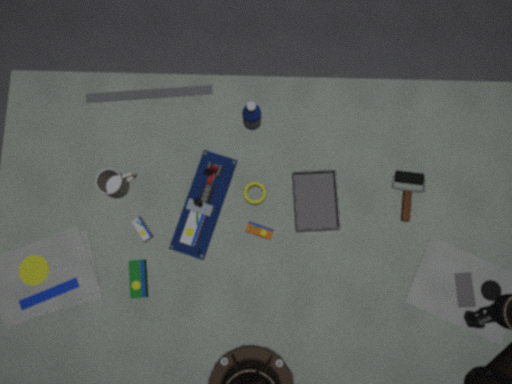

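View pics/scene.png

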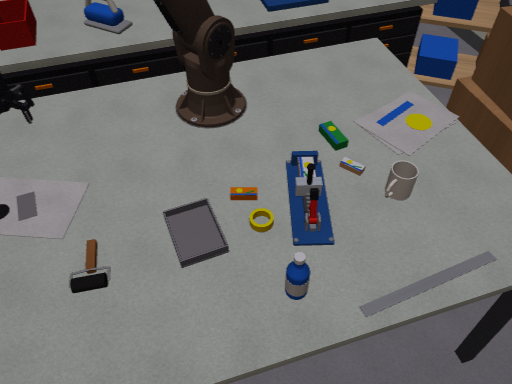

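The top view shows the jig from (206,151) to (203,259), with the fence at the bottom end and the red pawl at (212,172). The tray is at (315,200), the tape at (255,192), the bottle at (252,113), the mug at (112,182) and the roller at (408,190).

These could be taken for the block:
- the white block in the jig at (191,228)
- the small white block at (142,229)
- the green block at (138,278)
- the orange block at (260,230)

I choose the one in the jig, since it is white, the larger of the two white ones, and under the lip.

```bash
cat > h.py <<'E'
import numpy as np,cv2
def pts(z):
    "world point per pixel from depth"
    K,T,d=z["camera_matrix"],z["camera_from_world"],z["d"]
    v,u=np.indices(d.shape); c=np.stack([(u-K[0,2])/K[0,0]*d,(v-K[1,2])/K[1,1]*d,d],-1)
    return (c-T[:3,3])@T[:3,:3]
def plane(z,uv,h):
    K,T=z["camera_matrix"],z["camera_from_world"]; R=T[:3,:3]; o=-R.T@T[:3,3]
    uv=np.asarray(uv,float).reshape(-1,2); r=np.c_[(uv-K[:2,2])/[K[0,0],K[1,1]],np.ones(len(uv))]@R
    return o+r*((h-o[2])/r[:,2])[:,None]
def big(m):
    n,l,s,c=cv2.connectedComponentsWithStats(m.astype(np.uint8)); return l==1+np.argmax(s[1:,4])
E
python3 - <<'E'
from h import *
z=dict(np.load("top.npz")); p=z["p"]; P=pts(z); hsv=cv2.cvtColor(p,cv2.COLOR_BGR2HSV)
v,u=np.indices(z["d"].shape)
box=lambda a,b,c,d:(u>a)&(u<b)&(v>c)&(v<d)
def rect(m,h,n):
    cs,_=cv2.findContours(m.astype(np.uint8),cv2.RETR_EXTERNAL,cv2.CHAIN_APPROX_NONE)
    W=plane(z,np.vstack(cs).reshape(-1,2),h)[:,:2]
    (c,s,a)=cv2.minAreaRect((W*1000).astype(np.float32)); print(n,np.round(c,1),np.round(s,1),round(a,1)); 
blue=(hsv[...,0]>105)&(hsv[...,0]<130)&(hsv[...,1]>120)
j=big(blue&box(160,245,140,270)); rect(j,.012,"jig")
print("jig z",np.percentile(P[j][:,2],[5,25,50,75,95]))
dark=(hsv[...,2]<125)&box(283,350,160,240); t=big(dark); rect(t,.03,"tray"); print(np.percentile(P[t][:,2],[5,50,95]))
red=((hsv[...,0]<8)|(hsv[...,0]>172))&(hsv[...,1]>130)&box(190,240,150,210); print("red",P[red].mean(0),red.sum())
w=(hsv[...,1]<60)&(hsv[...,2]>150)&box(175,210,205,250); print("white",np.median(P[w],0),w.sum())
bl=(hsv[...,2]<50)&box(185,225,150,215)
n,l,s,c=cv2.connectedComponentsWithStats(bl.astype(np.uint8))
for i in range(1,n): print("black",s[i,4],c[i],np.median(P[l==i],0))
y=big((hsv[...,0]>22)&(hsv[...,0]<35)&(hsv[...,1]>120)&box(235,275,175,210)); print("tape",plane(z,[[u[y].mean(),v[y].mean()]],.025))
cv2.imwrite("pics/jig.png",cv2.resize(p[140:270,150:290],None,fx=4,fy=4,interpolation=cv2.INTER_CUBIC))
E
```

```text
jig [531.4 158.9] [104.6 312.6] 73.5
jig z [0.00619961 0.00955578 0.01202938 0.01467858 0.05929731]
tray [ 550.3 -181.7] [236.4 196. ] 1.1
[-0.00430468  0.00247668  0.02747232]
red [0.61321087 0.13220825 0.06288639] 70
white [0.4267143  0.19076168 0.05292965] 12
black 55 [208.27272727 171.21818182] [0.60700962 0.1346489  0.13058034]
black 2 [221.  169.5] [0.63112357 0.10679533 0.04289401]
black 2 [220.  172.5] [0.62129629 0.10913482 0.04594201]
black 1 [218. 176.] [0.61075334 0.11476829 0.04473679]
black 2 [203.5 187.5] [0.57872656 0.15927372 0.02141423]
black 40 [210.35  194.075] [0.56093967 0.13801967 0.02086608]
black 1 [202. 191.] [0.56801463 0.16338199 0.02077104]
black 55 [197.85454545 200.87272727] [0.52200324 0.16167054 0.13023955]
tape [[0.56665934 0.00602395 0.025     ]]
```

View pics/jig.png

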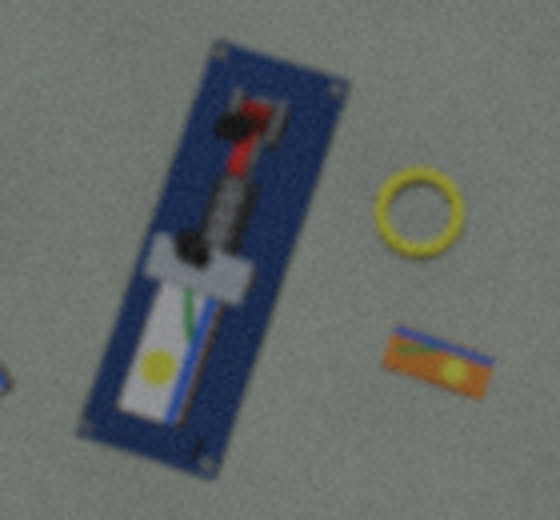

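The crop confirms it: the white block with the yellow sun (155,367) and blue stripe lies under the lip of the bar. The black post is at (195,245) and the red lever with its black grip is at (235,125). The jig fit (centre 0.531, 0.159, yaw -16.5°) predicts the post top at (0.522, 0.162), which is where it was measured. Next I fix the tray measurement and push the pawl.

```bash
cat >> h.py <<'E'
from scipy.spatial.transform import Rotation as Ro
JC,JA=np.array([.5314,.1589]),np.radians(-16.5)
def J(x,y,z):
    c,s=np.cos(JA),np.sin(JA); return np.array([JC[0]+c*x-s*y,JC[1]+s*x+c*y,z])
def inJ(p): c,s=np.cos(JA),np.sin(JA); d=np.asarray(p)[...,:2]-JC; return np.stack([c*d[...,0]+s*d[...,1],-s*d[...,0]+c*d[...,1]],-1)
def down(a): return (Ro.from_euler("z",a)*Ro.from_euler("x",np.pi)).as_rotvec()
E
python3 - <<'E'
from h import *
from plant import arm
z=dict(np.load("top.npz")); g=cv2.cvtColor(z["p"],cv2.COLOR_BGR2GRAY)[155:245,283:350]
th,m=cv2.threshold(cv2.GaussianBlur(g,(3,3),0),0,255,cv2.THRESH_BINARY_INV|cv2.THRESH_OTSU)
m=big(m>0); cs,_=cv2.findContours(m.astype(np.uint8),cv2.RETR_EXTERNAL,cv2.CHAIN_APPROX_NONE)
W=plane(z,np.vstack(cs).reshape(-1,2)+[283,155],.03)[:,:2]
print("tray",cv2.minAreaRect((W*1000).astype(np.float32)))
for a in (JA,JA+np.pi): print(arm.inverse_kinematics(J(.035,0,.2),down(a)),arm.inverse_kinematics(J(-.076,0,.03),down(a)))
E
```

```text
tray ((548.2927856445312, -176.72125244140625), (186.25912475585938, 136.58531188964844), 4.559041500091553)
[-0.05131707  0.4341181  -0.41616855  1.68950263  0.19624439  1.05934397
 -2.38844725] [-0.26251231  0.52034493 -0.29244778  2.07567489  0.26454533  0.58019776
 -2.59961182]
[ 0.21969121  0.53321025 -0.83723548  1.66684963  0.42939583  1.13587383
  0.54931191] [-0.05917184  0.57076559 -0.56939591  2.05888629  0.50264316  0.64929893
  0.31683509]
```

```bash
python3 - <<'E'
from h import *
from plant import arm
A=down(JA+np.pi)
arm.set_gripper(0.0)
arm.movep(J(.033,0,.25),A)
arm.line_to(J(.033,0,.108))
print(arm.state()["tcp_pos"],arm.state()["gripper_width"])
print(arm.line_to(J(.122,0,.108),feed=.04,threshold=10))
s=arm.state(); print(s["time_s"],inJ(s["tcp_pos"]),s["wrist_force"])
arm.line_to(J(.10,0,.108)); arm.line_to(J(.10,0,.22))
arm.movep(J(-.075,0,.23),A)
for n in("top","wrist"):
    p,d=arm.camera(n); np.savez(f"{n}2.npz",p=p,d=d,**arm.camera_model(n))
    cv2.imwrite(f"pics/{n}2.png",p if n=="wrist" else cv2.resize(p[140:270,150:290],None,fx=4,fy=4))
print(arm.state()["time_s"])
E
```

```text
[0.56356624 0.14990207 0.10887194] 7.918649079161881e-06
False
7.0667 [1.21983963e-01 3.87830658e-05] [-0.09692317  0.32907495  0.28651445]
9.1
```

View pics/wrist2.png

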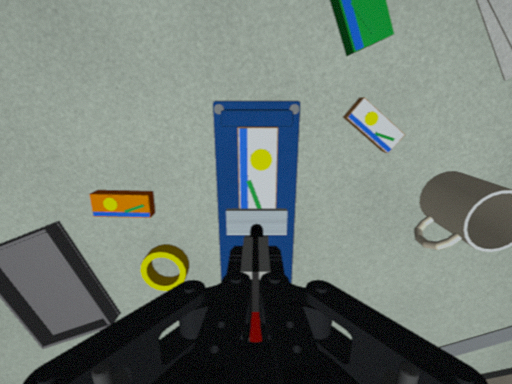

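The wrist view shows the block (260,165) and the bar (256,222) aligned with the jig, but the fingers hide the pawl. I'll measure the grip in the top view.

```bash
python3 - <<'E'
from h import *
z=dict(np.load("top2.npz")); P=pts(z); q=inJ(P)*1000
hsv=cv2.cvtColor(z["p"],cv2.COLOR_BGR2HSV)
red=((hsv[...,0]<8)|(hsv[...,0]>172))&(hsv[...,1]>110)&(abs(q[...,1])<40)&(q[...,0]>20)&(q[...,0]<180)
hi=(P[...,2]>.10)&(abs(q[...,1])<30)&(q[...,0]>50)&(q[...,0]<180)
for m in(red,hi): print(m.sum(),np.percentile(q[m],[5,50,95],axis=0).round().tolist(),np.percentile(P[m][:,2],[5,50,95])) if m.any() else print(0)
E
```

```text
123 [[72.0, -8.0], [105.0, -1.0], [128.0, 9.0]] [0.05166273 0.07161136 0.09910415]
83 [[129.0, -12.0], [139.0, -2.0], [152.0, 8.0]] [0.10385396 0.12230265 0.1294061 ]
```

View pics/top2.png

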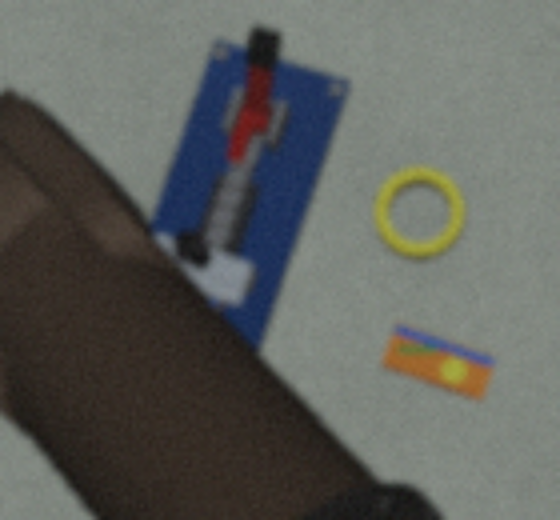

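The grip now ends at jig x ≈ 148 mm (crop pixel (262,45)), so the pawl is near its upper stop. Next I push the bar back.

```bash
python3 - <<'E'
from h import *
from plant import arm
A=down(JA+np.pi)
arm.line_to(J(-.055,0,.088))
print(arm.line_to(J(.010,0,.088),feed=.04,threshold=20))
print(arm.line_to(J(.030,0,.088),feed=.015,threshold=12))
s=arm.state(); print(s["time_s"],inJ(s["tcp_pos"]),s["wrist_force"])
arm.line_to(J(-.03,0,.088)); arm.line_to(J(-.06,0,.22))
arm.set_gripper(.085)
arm.line_to(J(-.10,0,.22))
m=arm.camera_model("wrist");p,d=arm.camera("wrist"); cv2.imwrite("pics/w3.png",p)
z=dict(p=p,d=d,**m); P=pts(z);q=inJ(P)*1000
w=big((p.min(-1)>130)&(np.ptp(p.astype(int),axis=-1)<50)&(abs(P[...,2]-.052)<.012)&(abs(q[...,1])<40)&(q[...,0]<10)&(q[...,0]>-140))
b=(P[...,2]>.040)&(P[...,2]<.058)&(abs(q[...,1])<40)&(q[...,0]<5)&(q[...,0]>-128)
b=big(b)
cs,_=cv2.findContours(b.astype(np.uint8),cv2.RETR_EXTERNAL,cv2.CHAIN_APPROX_NONE)
W=inJ(plane(z,np.vstack(cs).reshape(-1,2),.052))*1000
print("block",cv2.minAreaRect(W.astype(np.float32)))
hi=(P[...,2]>.12)&(abs(q[...,1])<15)&(q[...,0]<80)&(q[...,0]>-40)
print("post",np.percentile(q[hi],[5,50,95],axis=0),arm.state()["time_s"])
E
```

```text
False
True
12.7083 [0.01665115 0.00028231] [-1.73535508  1.03810551  0.55129893]
block ((-74.27664184570312, 3.3026180267333984), (45.979583740234375, 107.41696166992188), 89.95867156982422)
post [[29.58057935 -7.73158868]
 [37.34472144  1.73904077]
 [48.01872893 11.22771226]] 15.4667
```

View pics/w3.png

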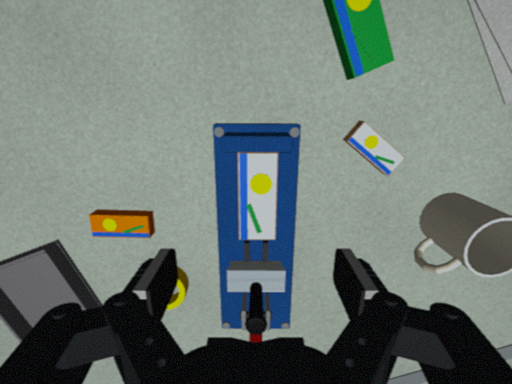

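The bar stopped against its stop (post ≈ 39 mm; bar (256,275)). The block (258,195) stayed in place, so I grasp it now.

```bash
python3 - <<'E'
from h import *
from plant import arm
x,y=-.0755,.002
arm.line_to(J(x,y,.08)); print(arm.line_to(J(x,y,.025),feed=.06,threshold=15))
print(arm.state()["tcp_pos"])
arm.set_gripper(0.03,50); s=arm.state(); print(s["gripper_width"],s["gripper_force"],s["wrist_force"])
arm.line_to(J(x,y,.06),feed=.05); arm.line_to(J(x,y,.2))
T=np.array([.548,-.177]); a=np.radians(4.6)+np.pi
arm.movep([*T,.2],down(a))
s=arm.state(); print(s["time_s"],s["gripper_width"],s["gripper_force"],s["wrist_force"],s["tcp_pos"])
m=arm.camera_model("wrist");p,d=arm.camera("wrist"); cv2.imwrite("pics/w4.png",p); np.savez("w4.npz",p=p,d=d,**m)
E
```

```text
False
[0.45979943 0.18247153 0.02527577]
0.04548839576699485 51.38984262943268 [-1.00967867 -0.7082924   5.02436886]
21.4 0.044984529760392855 51.15072011947632 [ 0.55340444  0.45051066 -1.60349783] [ 0.54815814 -0.17516341  0.20000355]
```

View pics/w4.png

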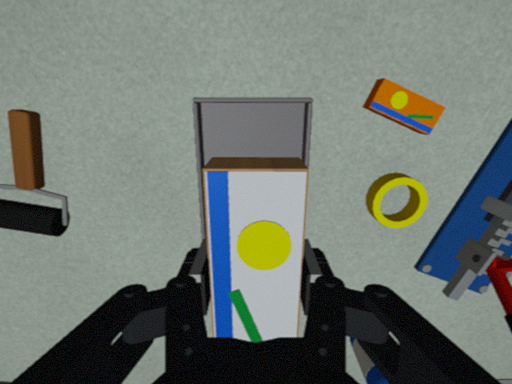

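The block is held level, picture up and aligned with the tray (inner walls at columns 195 and 312, near rim at row 100). I lower it until it touches the floor.

```bash
python3 - <<'E'
from h import *
from plant import arm
z=dict(np.load("w4.npz")); print("rim",plane(z,[[195,100],[312,100]],.03).round(4))
T=np.array([.548,-.177])
arm.line_to([*T,.05]); 
print(arm.line_to([*T,.015],feed=.04,threshold=15))
print(arm.line_to([*T,.002],feed=.01,threshold=4))
s=arm.state(); print(s["tcp_pos"],s["wrist_force"])
arm.set_gripper(.058); arm.pause(.2)
arm.line_to([*T,.06],feed=.06); arm.line_to([*T,.3])
arm.movep([.40,-.40,.3],down(np.radians(4.6)+np.pi))
p,d=arm.camera("top"); z=dict(p=p,d=d,**arm.camera_model("top"));P=pts(z)
w=(p.min(-1)>135)&(abs(P[...,0]-.548)<.09)&(abs(P[...,1]+.177)<.065)
print("block",w.sum(),P[w].mean(0),np.percentile(P[w][:,2],[10,90]))
cv2.imwrite("pics/end.png",cv2.resize(p[90:290,90:430],None,fx=2.3,fy=2.3)); print(arm.state()["time_s"])
E
```

```text
rim [[ 0.4689 -0.2459  0.03  ]
 [ 0.4585 -0.1206  0.03  ]]
False
True
[ 0.5480101  -0.17701416  0.00648208] [-0.18969945 -0.26972927  5.89147446]
block 191 [ 0.54663003 -0.17025323  0.03283657] [0.02873168 0.0364398 ]
28.8583
```

View pics/end.png

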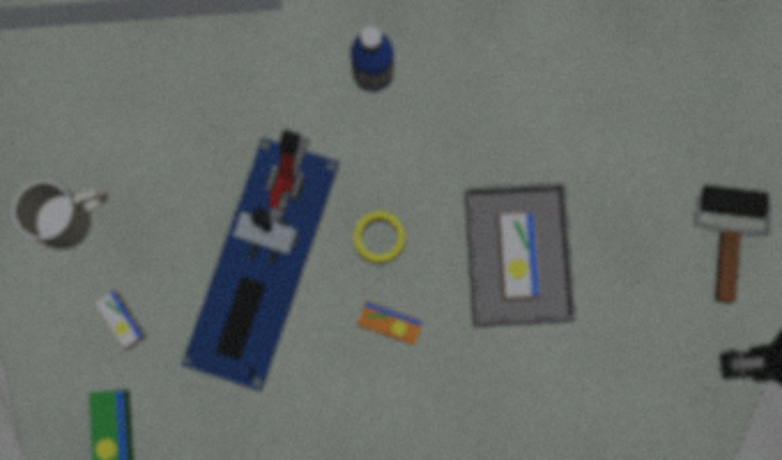

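The block lies flat in the tray at (518,255), with its top at 33 mm as expected and the picture up. The pawl is up (288,140), the bar is back (265,232), and the tape, bottle, roller and mug are where they were.

```bash
python3 -c "
from plant import arm
print(arm.close_job())"
```

```text
the job is handed in; nothing more can be done
None
```

The job is handed in at about 29 s: the pawl is up, the bar is back at its stop, the block lies flat and picture side up in the grey tray, and the tape roll, bottle, roller and mug look undisturbed in the final picture.

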